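# Shut the bench's compressed-air valve under its sliding cover

### The job

The compressed-air line of this joinery bench has to be shut off. Without lifting it out of its guides, push the plywood cover of the service box fully aside onto the closed half of the box, then push the handle that is marked with a round disc all the way shut: a quarter turn clockwise, until it stands crosswise to its pipe. Leave the other handle and the things lying around the box as they are.

Things in the scene. Friction and masses are not known exactly. Their poses are not given: they have to be found in the camera images.
- box: Fixed plywood box, 176 (its x) x 600 (its y) x 98 mm high, on the bench. Origin: on the bench, y axis along the box's middle line. Open well from y = -280 to -2 mm, closed deck from -2 to +290 mm. Both long sides have a ledge, top at 85 mm, that carries the cover, and a guide lip up to 98 mm (lips 160 mm apart). 15 mm end walls, 98 mm high, inner faces at y = -280 and +290 mm, stop the cover.
- well_middle (a point): Middle of the well's mouth, at ledge height, 85 mm above the bench, y = -140 mm of the box. The well is 132 mm wide (x) and 278 mm long (y) inside, its floor 12 mm above the bench. Two valves stand in it side by side.
- cover: Loose plywood cover in the guides, 155 (x) x 280 (y) x 9 mm, about 0.3 kg, slides along the box's y. Origin: centre of its underside, 85 mm above the bench; axes as the box's. On top a batten 100 (x) x 20 (y) x 22 mm (its top 31 mm above the underside), centred at the cover's y = -30 mm. At the start it hides the well (origin near box y = -133 mm); at the far stop its origin is at box y = +150 mm.
- marked (a joint): Turn of the marked valve handle: 0 = open (handle along its pipe, pointing to -x of the box); grows clockwise seen from above; 1.571 = shut against its stop (handle pointing to +y of the box). It starts at 0 to 0.3, turns with dry friction (about 0.25 Nm) and stays where it is left.
- marked_pivot (a point): On the marked handle's upright axis, 70 mm above the bench = the bar's mid-height; axes as the box's. In the well at box x = 25, y = -215 or -105 mm. The handle: straight steel bar 16 mm wide, 16 mm thick (58 to 78 mm above the bench), reaching 70 mm from the axis to its tip, 10 mm the other way. Its mark: a flat steel disc 40 mm across, 4 mm thick, on top of the bar over the axis.
- marked_tip (a point): Middle of the marked handle's end, 70 mm from its axis, 70 mm above the bench.
- plain (a joint): Turn of the other handle, same meaning of values; starts at 0 to 0.3. To be left alone.
- plain_pivot (a point): Point on the other handle's turning axis, 70 mm above the bench. The same bar, with no disc, only a 12 mm screw head. It stands in the other of the two places.
- plain_tip (a point): Middle of the other handle's end, 70 mm from its axis, 70 mm above the bench.
- sanding_block: Loose sanding block, 60 x 100 x 38 mm, on the bench on the robot's side of the box. Origin: centre of its underside.
- glue_bottle: Loose white bottle, 52 mm across, about 130 mm high, on the bench beyond the box. Origin: centre of its underside.
- offcut: Loose wooden offcut, 45 x 130 x 35 mm, on the bench beyond the box. Origin: centre of its underside.

How it is judged (in metres and radians):
On the way, in this order (a step that is already met when the one before it is completed fails the run):
1. the cover is fully aside, within 25 mm of the far stop (y of cover in the frame of box above 0.125 m), for 0.2 s.
2. the marked handle is shut, within about 6 degrees of its stop (value of joint marked above 1.47 rad), for 0.2 s.
At the end, for the whole second after the job is handed in: The cover lies flat in its guides within 25 mm of the far stop, the marked handle is within 6 degrees of shut, the other handle's tip is within 12 mm and the bystanders within 30 mm of where they started (y of cover in the frame of box above 0.125 m and height (world z) of cover between 0.08 and 0.092 m and angle between cover's own z axis and vertical below 0.05 rad and linear speed of cover below 0.02 m/s and value of joint marked above 1.47 rad and distance of plain_tip from where it was at the start of the episode below 0.012 m and distance of each of sanding_block, glue_bottle, offcut from where it was at the start of the episode below 0.03 m); the robot touches nothing.
It fails at once if the cover is lifted or tipped out of its guides (height (world z) of cover above 0.1 m or angle between cover's own z axis and vertical above 0.12 rad).
It fails at once if the other handle is turned (distance of plain_tip from where it was at the start of the episode above 0.012 m).
It fails at once if a thing lying around the box is pushed, lifted or carried off (distance of any of sanding_block, glue_bottle, offcut from where it was at the start of the episode above 0.03 m).
It also fails if it takes over 50 s, if anything falls off the work surface, if the arm or the gripper's body presses on something with over 40 N, if the wrist force passes 120 N, or if a joint passes its speed limit or range.

### The arm

A 6-joint arm with a two-finger parallel gripper is mounted at the origin on the work surface. World frame = base frame: x ahead of the robot, y to its left, z up, the work surface at z = 0. Lengths are in mm, angles in degrees, forces in N, time in s.
With the tool pointing down it reaches from about 375 to 825 mm from the base axis. Payload 5.5 kg.
Tool frame: the origin (TCP) lies at the very end of the fingers, on their centre line; the grasp point (between the pads) lies 19 mm behind it; z points along the fingers, y is the direction in which the jaws open and shut (so a half turn about z gives the same grasp; the last joint's range is limited). The gripper opens to 85 mm and grips with 20 to 120 N. Pads are 22 mm wide; open, the fingers measure 114 mm over their backs; the gripper's body (76 mm by 85 mm) begins 54 mm behind the grasp point. The pads swing forward as they close: fully open they stand 13 mm farther back than shut.
Start: joints at [-75.172, 17.962, -2.699, 69.339, 0, 90], TCP at [153.549, -580.015, 197.099] pointing down, gripper open.
Joint ranges: [-152.73, 152.73], [-39.44, 99.34], [-58.76, 71.6], [-118.89, 123.64], [-81.53, 83.1], [-180, 180]. Speed limits (degrees/s): [136.94, 136.94, 172.46, 180, 180, 180].

### API

Orientations are given as a 3x3 rotation matrix whose columns are the frame's x, y, z axes.
In Python, from station import get_obs, read_camera, sign_off, cut_out gives the robot as it stands.
- The arm moves only by the tool arm_command, never from a script. Its arguments are lists of equal length, an entry for each row: "translation": the shift along the tool's x, y, z scaled (see below), a list of three; "dr": the turn, a rotation vector about the tool's x, y, z scaled (see below), a list of three; "jaw": the opening, from 0 (shut) to 1 (fully open). In form: {"translation": [[tx, ty, tz], ...], "dr": [[ax, ay, az], ...], "jaw": [jaw, ...]}. A call has 1 to 20 rows; each row is the pose to reach, as a shift and turn from the pose commanded when the call began, along the tool's axes at that moment, turning the shorter way round; what a row does not reach only later rows make up. The controller multiplies each number of a shift by 250 mm and each number of a turn by pi rad. A row lasts 1/8 s, in which the tool goes at most 62.5 mm and 10.7 degrees, less where a joint would pass 70% of its speed; a pose out of reach is approached as far as the arm can. A call with a number of a shift or a turn outside -1 to 1 is refused whole. A call with a gripper value outside its range is refused whole. The fingers move at their own pace and stop on an object; "force" is the grip in N (left out, the last holds). Time passes only in rows, so rows that repeat a pose let the fingers close. It gives the time, the measured TCP pose, the force and the opening at its end, in the units of the state.
- get_obs(): the state, without advancing time (a new reading comes with each control period).
- read_camera(name): name is "scene" or "top" or "wrist"; returns a dict with "pixels" (420x560x3 uint8, red, green, blue), "K" (3x3 intrinsics, pixels), "R" (3x3) and "t" (3): a world point X has camera coordinates R X + t; the wrist camera has in their place "hand_eye" (4x4, takes a point from camera to tool coordinates, whose origin is the TCP and whose axes are the flange's). Camera axes: x right, y down, z forward; pixel columns grow to the right and rows downward; lengths in mm; the calibration is good to about 2 mm. The wrist camera is an equidistant fisheye: a pixel r from the principal point sees the ray r / f radians off the axis. A picture is of the moment at which its call begins: read the wrist's pose just before it. There is no depth.
- sign_off(): hands the job in, once; it reports no verdict.
Trained networks look in the newest picture that a camera, given by its name, has taken for a name from the list of things; names that differ only in an ending like _2 or _b are one class to them, and where a whole thing is asked for, a point or a joint stands for the part that bears it (a point fixed in the world has none). Each returns a list of dicts, best first, with "score" (0 to 1); they miss things now and then, are a little off and sometimes report something else, mostly with a low value. They report only what shows in the picture. A call takes as long as a camera call.
- cut_out(camera, thing): "pixels" (420x560 bool, what is visible of it) and "box" ([left, top, right, bottom] in pixels, round what is visible of it).
The state is a dict: "time_s": time; "joint_pos": joint angles; "dq": joint speeds; "joint_torque": joint torques, N m; "position": TCP position; "eef_rot": TCP orientation; "wrist_force": force on the tool from outside, world axes, zero at the start; "ft_torque": the same for the moment, N m; "gripper_width": finger opening in mm.
Only numpy, scipy, OpenCV 4.12 (cv2) and the standard library are available. Lean on these libraries where they do the work, as an engineer would, in place of code of your own. Each camera call takes 0.05 s, during which the arm holds its last target.

## Working session

There is one attempt and no reset: what is moved stays moved. The work goes in short steps, Python scripts to look and compute and a tool call to move; the robot and the scene stay as the last step left them, time stands still between calls to the robot, and variables do not carry over. Pictures are saved under pics/ and viewed, and the job is handed in when it is done.

Besides the shell and the picture viewer there is one more tool, called after "Request:" by a JSON object that holds its "fn" and its "kwargs". arm_command: Moves the arm, as the interface text tells. Its arguments: {"type":"object","properties":{"translation":{"type":"array","items":{"type":"array","items":{"type":"number","minimum":-1,"maximum":1}}},"dr":{"type":"array","items":{"type":"array","items":{"type":"number","minimum":-1,"maximum":1}}},"jaw":{"type":"array","items":{"type":"number"}},"force":{"type":"number"}},"required":["translation","dr","jaw"]}

```bash
mkdir -p pics; ls; cat > h.py <<'E'
import numpy as np, cv2
from station import *
def save(n,f):
    c=read_camera(n); cv2.imwrite('pics/'+f,cv2.cvtColor(c['pixels'],cv2.COLOR_RGB2BGR)); return c
def ray(c,u,v):
    K=c['K'];R=np.array(c['R']);t=np.array(c['t'])
    d=R.T@np.linalg.inv(K)@np.array([u,v,1.]); o=-R.T@t
    return o,d
def onz(c,u,v,z):
    o,d=ray(c,u,v); return o+d*(z-o[2])/d[2]
def proj(c,X):
    p=c['K']@(np.array(c['R'])@np.array(X,float)+np.array(c['t'])); return p[:2]/p[2]
E
python3 - <<'E'
from h import *
o=get_obs(); print(o)
for n in ['top','scene']:
    c=save(n,n+'0.png'); print(n,np.round(c['K'],1).tolist(),np.round(-np.array(c['R']).T@np.array(c['t'])).tolist())
    for th in ['box','cover','sanding_block','glue_bottle','offcut']:
        r=cut_out(n,th)
        for x in r[:2]: print(th,round(x['score'],2),x['box'])
E
```

```text
pics
{'time_s': 0.0, 'joint_pos': array([-7.51711095e+01,  1.80037967e+01, -2.75624169e+00,  6.93420877e+01,
       -4.85787492e-06,  9.00012909e+01]), 'dq': array([ 0.0139836 , -0.05491123,  0.08136188,  0.10390525, -0.07106827,
       -0.01320407]), 'joint_torque': array([-5.04960335e-04, -5.39583635e+01,  3.39755523e+01,  1.92030205e-02,
        7.85381326e-05,  2.41584041e-05]), 'position': array([ 153.38660884, -579.36210679,  196.22337994]), 'eef_rot': array([[ 9.66700227e-01,  2.55911045e-01, -4.56266715e-04],
       [ 2.55911451e-01, -9.66698692e-01,  1.72304987e-03],
       [-1.24945049e-07, -1.78243657e-03, -9.99998411e-01]]), 'wrist_force': array([-0.49593216, -0.4052658 , -0.17095259]), 'ft_torque': array([0.02178185, 0.02241438, 0.02715379]), 'gripper_width': 85.17111038745759}
top [[428.2, 0.0, 284.5], [0.0, 428.2, 212.2], [0.0, 0.0, 1.0]] [434.0, 46.0, 923.0]
box 0.81 [133.0, 167.4, 446.0, 270.4]
cover 0.8 [286.4, 173.2, 431.5, 257.0]
sanding_block 0.6 [178.1, 288.0, 229.6, 321.3]
glue_bottle 0.6 [236.5, 138.1, 263.1, 175.6]
offcut 0.77 [305.4, 138.7, 373.4, 171.4]
scene [[460.3, 0.0, 293.7], [0.0, 460.3, 214.9], [0.0, 0.0, 1.0]] [910.0, -348.0, 706.0]
box 0.84 [115.4, 118.3, 426.3, 410.9]
sanding_block 0.88 [261.7, 134.3, 308.9, 178.3]
glue_bottle 0.93 [366.6, 216.5, 400.4, 276.5]
offcut 0.69 [280.5, 304.0, 349.5, 388.6]
```

View pics/top0.png

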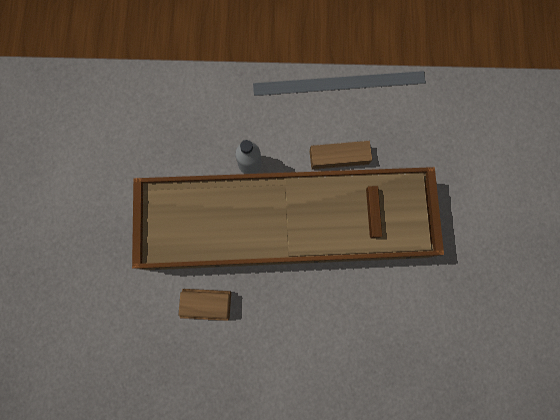

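View pics/scene0.png

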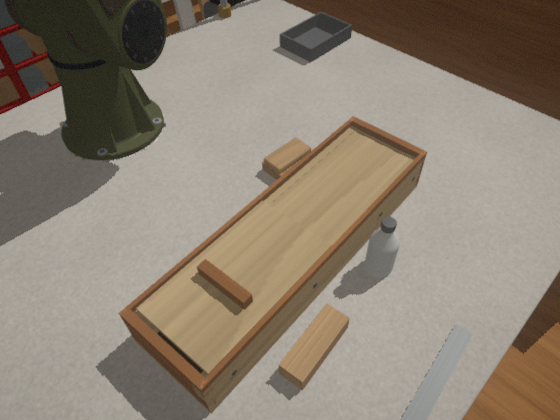

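```bash
python3 - <<'E'
import cv2
a=cv2.imread('pics/top0.png')
def crop(x,y,w,h,s): return cv2.resize(a[y:y+h,x:x+w],None,fx=s,fy=s,interpolation=cv2.INTER_CUBIC)
import numpy as np
t=[crop(125,160,50,36,8),crop(405,160,50,36,8),crop(125,240,50,36,8),crop(405,240,50,36,8)]
cv2.imwrite('pics/corn.png',np.vstack([np.hstack(t[:2]),np.hstack(t[2:])]))
cv2.imwrite('pics/bat.png',crop(355,175,45,75,8))
E
```

```text
(no output)
```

View pics/corn.png

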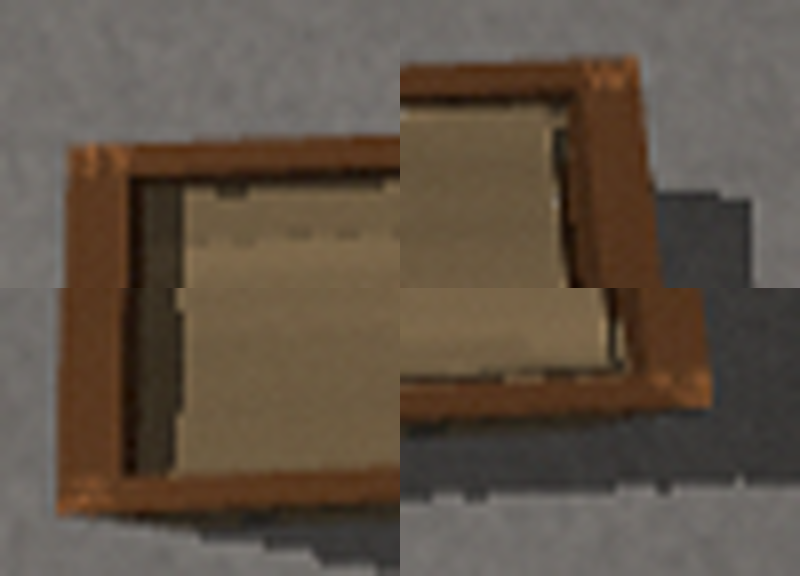

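View pics/bat.png

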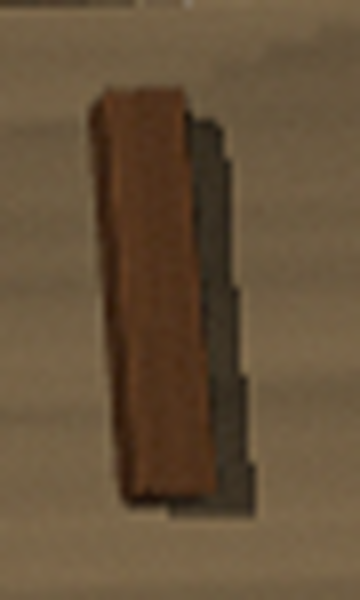

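```bash
python3 - <<'E'
from h import *
c=read_camera('top')
P={k:onz(c,u,v,98) for k,(u,v) in dict(TL=(133.5,178.4),TR=(434.8,167.1),BL=(132.1,268.4),BR=(444,255)).items()}
for k in P: print(k,P[k].round(1))
# fit: box coords
loc=np.array([[88,305-0],[88,-295],[-88,305],[-88,-295]],float)
W=np.array([P[k][:2] for k in ['TL','TR','BL','BR']])
lc=loc-loc.mean(0); wc=W-W.mean(0)
th=np.arctan2((lc[:,0]*wc[:,1]-lc[:,1]*wc[:,0]).sum(),(lc*wc).sum())
R=np.array([[np.cos(th),-np.sin(th)],[np.sin(th),np.cos(th)]])
t=W.mean(0)-R@loc.mean(0)
print('yaw',np.degrees(th),'org',t); print('res',(W-(loc@R.T+t)).round(1))
np.savez('box.npz',R=R,t=t)
for u,v in [(368.1,186.3),(378.1,186.3),(371.6,236.9),(381.9,236.7)]:
    print('bat',(R.T@(onz(c,u,v,116)[:2]-t)).round(1))
s=read_camera('scene'); im=cv2.cvtColor(s['pixels'],cv2.COLOR_RGB2BGR)
def w(x,y,z): return np.r_[R@[x,y]+t,z]
for x,y in loc: cv2.circle(im,tuple(proj(s,w(x,y,98)).round().astype(int).tolist()),2,(0,255,0),-1)
for x in(-50,50):
  for y in (-173,-153): cv2.circle(im,tuple(proj(s,w(x,y,116)).round().astype(int).tolist()),2,(255,0,0),-1)
cv2.imwrite('pics/sc_ov.png',im)
for th,z in [('sanding_block',38),('glue_bottle',130),('offcut',35)]:
    r=cut_out('top',th)[0]['box']; print(th,onz(c,r[0],r[1],z).round(),onz(c,r[2],r[3],z).round())
    m=cut_out('top',th)[0]['pixels']; v,u=np.nonzero(m); X=onz(c,u.mean(),v.mean(),z*.7); print(X.round(), 'box', (R.T@(X[:2]-t)).round())
E
```

```text
TL [639.2 323.4  98. ]
TR [ 672.8 -275.2   98. ]
BL [463.9 313.7  98. ]
BR [ 496.7 -284.4   98. ]
yaw 3.170313863822095 org [568.40221226  14.38781288]
res [[-0.2 -0.4]
 [ 0.2  0.1]
 [ 0.2 -0.3]
 [-0.2  0.6]]
bat [  49.9 -152.8]
bat [  49.1 -172.3]
bat [ -48.9 -151.8]
bat [ -49.4 -171.5]
sanding_block [427. 237.  38.] [357. 127.  38.]
[396. 185.  27.] box [-163.  180.]
glue_bottle [712. 121. 130.] [644.  69. 130.]
[688. 100.  91.] box [124.  79.]
offcut [745. -28.  35.] [ 676. -166.   35.]
[718. -95.  24.] box [ 143. -118.]
```

View pics/sc_ov.png

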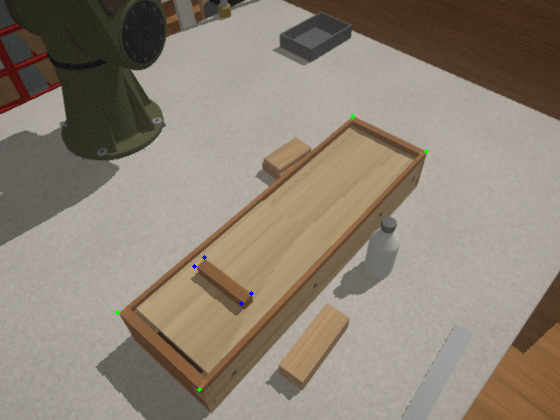

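```bash
python3 - <<'E'
import cv2
a=cv2.imread('pics/sc_ov.png')
cv2.imwrite('pics/sc_z.png',cv2.resize(a[240:420,100:340],None,fx=3.3,fy=3.3,interpolation=cv2.INTER_CUBIC))
cv2.imwrite('pics/sc_z2.png',cv2.resize(a[100:190,320:440],None,fx=6,fy=6,interpolation=cv2.INTER_CUBIC))
E
```

```text
(no output)
```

View pics/sc_z.png

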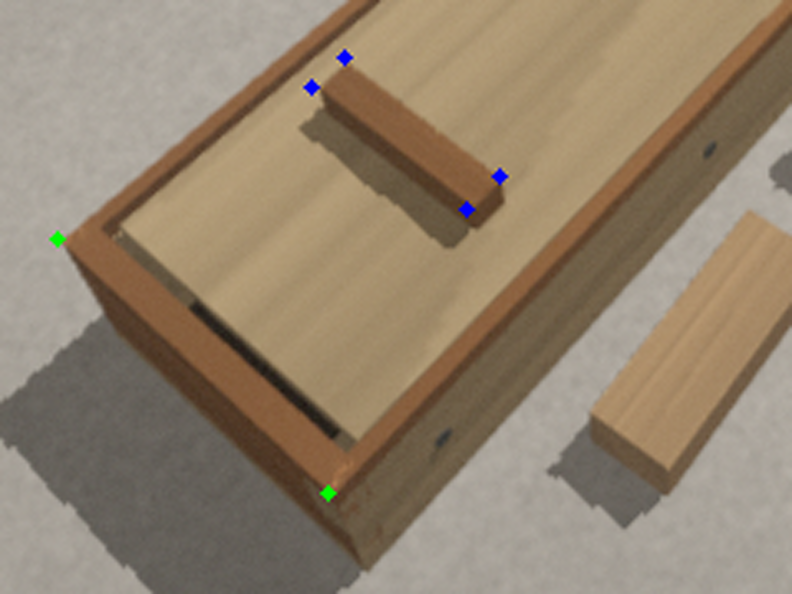

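View pics/sc_z2.png

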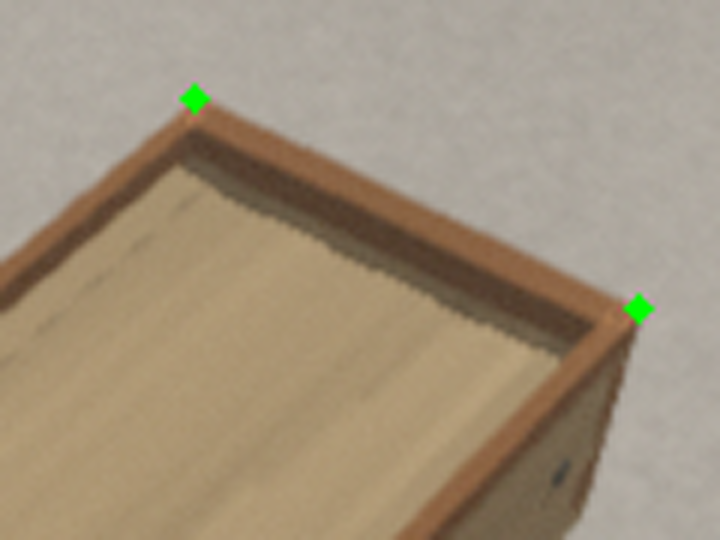

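```bash
cat >> h.py <<'E'
from scipy.spatial.transform import Rotation as Ro
b=np.load('box.npz') if __import__('os').path.exists('box.npz') else None
def bw(x,y,z): return np.r_[b['R']@[x,y]+b['t'],z]
def wb(p): return np.r_[b['R'].T@(np.array(p)[:2]-b['t']),p[2]]
YAW=3.17
def Rt(yaw):
    c,s=np.cos(np.radians(yaw)),np.sin(np.radians(yaw)); return np.array([[c,s,0],[s,-c,0],[0,0,-1.]])
def plan(targets,yaw=YAW,pos=None,rot=None):
    o=get_obs(); p=o['position'] if pos is None else np.array(pos); R=o['eef_rot'] if rot is None else rot
    dr=Ro.from_matrix(R.T@Rt(yaw)).as_rotvec()/np.pi
    print('box now',wb(o['position']).round(1),'dr',dr.round(4),'F',o['wrist_force'].round(1))
    for x in targets: print(x,'->',(R.T@(bw(*x)-p)/250).round(3))
E
python3 - <<'E'
from h import *
plan([(0,-195,180)])
E
```

```text
box now [-447.1 -570.6  197.1] dr [0.     0.     0.0647] F [-0.2 -0.5  0.4]
(0, -195, 180) -> [ 2.055 -1.11   0.068]
```

Request:
{"fn": "arm_command", "kwargs": {"translation": [[0.1, -0.055, 0], [0.25, -0.14, 0], [0.45, -0.25, 0], [0.65, -0.36, 0], [0.85, -0.47, 0], [1.0, -0.55, 0], [1.0, -0.55, 0]], "dr": [[0, 0, 0.02], [0, 0, 0.04], [0, 0, 0.065], [0, 0, 0.065], [0, 0, 0.065], [0, 0, 0.065], [0, 0, 0.065]], "jaw": [0, 0, 0, 0, 0, 0, 0], "force": 40}}

```text
time_s: 1.88
position: [361.9, -381.3, 197.3]
eef_rot: [[0.998, 0.059, 0.001], [0.059, -0.998, 0.0], [0.001, -0.0, -1.0]]
wrist_force: [-0.8, -0.8, 0.9]
gripper_width: 0.2
```

```bash
python3 - <<'E'
from h import *
plan([(0,-195,180)])
E
```

```text
box now [-228.1 -383.6  197.3] dr [-0.     -0.0002  0.0012] F [-0.8 -0.8  0.9]
(0, -195, 180) -> [ 0.915 -0.751  0.07 ]
```

Request:
{"fn": "arm_command", "kwargs": {"translation": [[0.1, -0.08, 0.0], [0.28, -0.23, 0.0], [0.48, -0.39, 0.02], [0.68, -0.56, 0.04], [0.85, -0.7, 0.06], [0.915, -0.75, 0.07], [0.915, -0.75, 0.12], [0.915, -0.75, 0.2], [0.915, -0.75, 0.28], [0.915, -0.75, 0.34], [0.915, -0.75, 0.34]], "dr": [[0, 0, 0.001], [0, 0, 0.001], [0, 0, 0.001], [0, 0, 0.001], [0, 0, 0.001], [0, 0, 0.001], [0, 0, 0.001], [0, 0, 0.001], [0, 0, 0.001], [0, 0, 0.001], [0, 0, 0.001]], "jaw": [0, 0, 0, 0, 0, 0, 0, 0, 0, 0, 0]}}

```text
time_s: 3.25
position: [576.3, -184.2, 110.7]
eef_rot: [[0.999, 0.05, -0.003], [0.05, -0.999, 0.001], [-0.003, -0.001, -1.0]]
wrist_force: [-0.4, -0.2, -0.2]
gripper_width: 0.2
```

```bash
python3 - <<'E'
from h import *
plan([(0,-195,100),(0,110,100)])
save('scene','scene1.png'); save('top','top1.png')
E
```

```text
box now [  -3.1 -198.7  110.7] dr [-0.0002  0.0009 -0.0018] F [-0.4 -0.2 -0.2]
(0, -195, 100) -> [ 0.012 -0.015  0.043]
(0, 110, 100) -> [ 0.006 -1.235  0.044]
```

View pics/scene1.png

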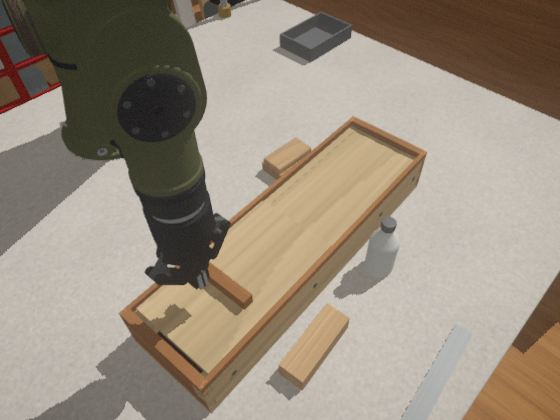

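Request:
{"fn": "arm_command", "kwargs": {"translation": [[0.01, 0, 0.02], [0.012, 0, 0.038], [0.012, -0.02, 0.038], [0.012, -0.06, 0.04], [0.012, -0.12, 0.04], [0.012, -0.19, 0.04], [0.012, -0.26, 0.04], [0.012, -0.33, 0.04], [0.01, -0.4, 0.04], [0.01, -0.47, 0.04], [0.01, -0.54, 0.04], [0.01, -0.61, 0.04], [0.01, -0.68, 0.04], [0.01, -0.75, 0.04], [0.01, -0.81, 0.04], [0.01, -0.86, 0.04], [0.01, -0.89, 0.04], [0.01, -0.9, 0.04]], "dr": [[0, 0, -0.002], [0, 0, -0.002], [0, 0, -0.002], [0, 0, -0.002], [0, 0, -0.002], [0, 0, -0.002], [0, 0, -0.002], [0, 0, -0.002], [0, 0, -0.002], [0, 0, -0.002], [0, 0, -0.002], [0, 0, -0.002], [0, 0, -0.002], [0, 0, -0.002], [0, 0, -0.002], [0, 0, -0.002], [0, 0, -0.002], [0, 0, -0.002]], "jaw": [0, 0, 0, 0, 0, 0, 0, 0, 0, 0, 0, 0, 0, 0, 0, 0, 0, 0]}}

```text
time_s: 5.6
position: [569.4, 37.5, 102.1]
eef_rot: [[0.998, 0.064, -0.0], [0.064, -0.998, 0.003], [-0.0, -0.004, -1.0]]
wrist_force: [-0.8, -0.2, -0.7]
gripper_width: -0.1
```

```bash
python3 - <<'E'
from h import *
plan([(0,90,100)])
c=save('scene','scene2.png'); t=save('top','top2.png')
E
```

```text
box now [  2.3  23.1 102.1] dr [-0.0011  0.      0.0029] F [-0.8 -0.2 -0.7]
(0, 90, 100) -> [-0.007 -0.268  0.009]
```

View pics/top2.png

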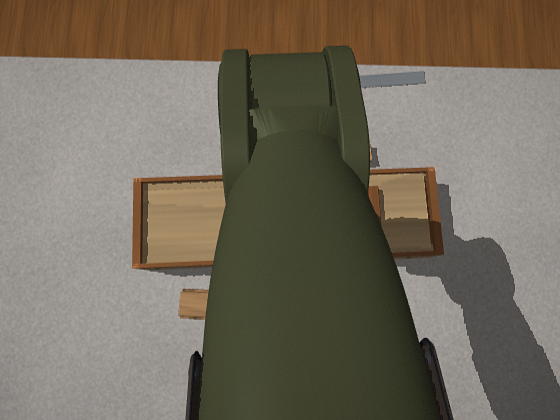

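View pics/scene2.png

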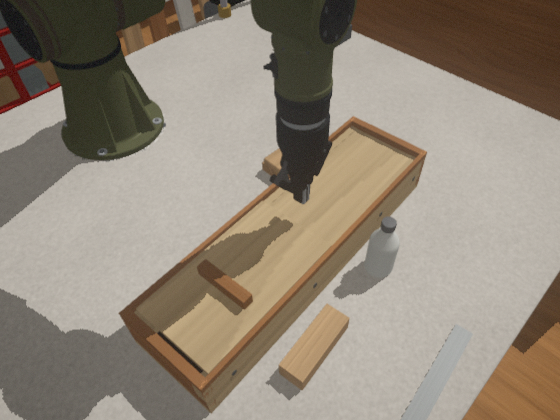

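```bash
python3 - <<'E'
from h import *
s=read_camera('scene')
print(proj(s,[576.3,-184.2,110.7]),proj(s,[569.4,37.5,102.1]))
im=cv2.imread('pics/scene2.png'); u,v=proj(s,get_obs()['position']).round().astype(int).tolist(); cv2.circle(im,(u,v),1,(0,0,255),-1)
a=cv2.imread('pics/scene1.png'); u,v=proj(s,[576.3,-184.2,110.7]).round().astype(int).tolist();cv2.circle(a,(u,v),1,(0,0,255),-1)
f=lambda q,x,y:cv2.resize(q[y:y+150,x:x+100],None,fx=4,fy=4,interpolation=cv2.INTER_CUBIC)
cv2.imwrite('pics/cmp.png',np.hstack([f(a,160,190),f(im,250,120)]))
E
```

```text
[203.63578874 295.89804951] [301.23336034 213.23431994]
```

View pics/cmp.png

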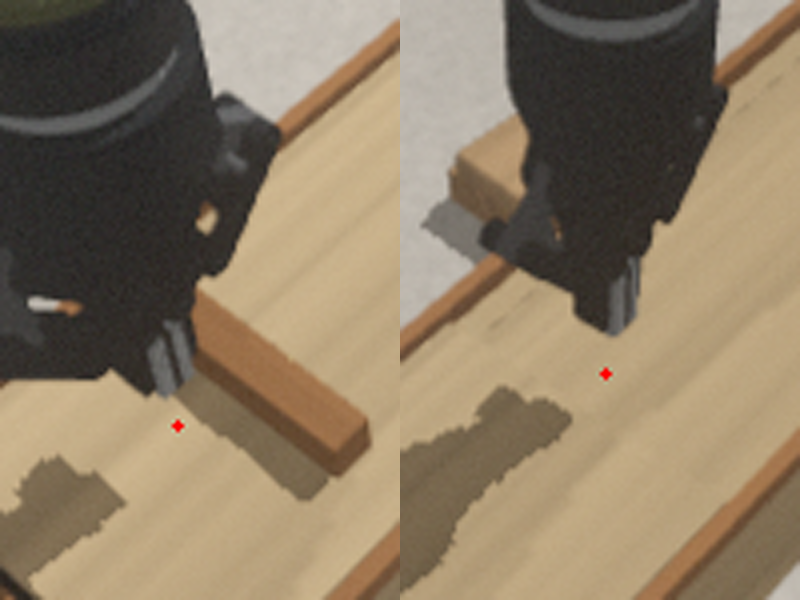

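```bash
python3 - <<'E'
from h import *
s=read_camera('scene'); p=get_obs()['position']; print(p)
for dz in (0,10,20,30): print(dz,proj(s,p+[0,0,dz]).round(1))
for dx in (-30,-15): print(dx,proj(s,p+[dx,0,0]).round(1))
w=save('wrist','wrist2.png'); print({k:np.round(v,3).tolist() for k,v in w.items() if k!='pixels'})
E
```

```text
[569.43575179  37.00227115 102.09535106]
0 [301.1 213.4]
10 [301.1 209.6]
20 [301.2 205.7]
30 [301.3 201.8]
-30 [288.4 204.5]
-15 [294.7 208.9]
{'K': [[325.192, 0.0, 279.055], [0.0, 325.192, 210.095], [0.0, 0.0, 1.0]], 'hand_eye': [[-0.0, -0.955, -0.295, 75.461], [1.0, -0.001, 0.0, -0.33], [-0.001, -0.295, 0.955, -177.837], [0.0, 0.0, 0.0, 1.0]]}
```

View pics/wrist2.png

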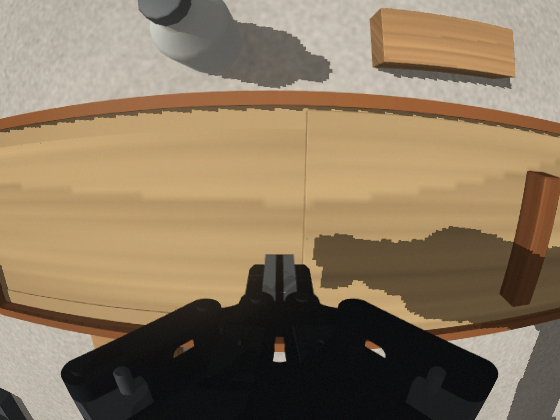

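```bash
cat >> h.py <<'E'
def wproj(w,X,o):
    # world point to wrist pixel
    H=np.array(w['hand_eye']); T=np.eye(4); T[:3,:3]=o['eef_rot']; T[:3,3]=o['position']
    C=T@H; q=C[:3,:3].T@(np.array(X)-C[:3,3]); th=np.arctan2(np.hypot(q[0],q[1]),q[2]); f=w['K'][0][0]
    d=q[:2]/np.hypot(q[0],q[1])*th*f; return d+[w['K'][0][2],w['K'][1][2]]
def wray(w,u,v,o):
    H=np.array(w['hand_eye']); T=np.eye(4); T[:3,:3]=o['eef_rot']; T[:3,3]=o['position']
    C=T@H; d=(np.array([u,v])-[w['K'][0][2],w['K'][1][2]])/w['K'][0][0]; th=np.hypot(*d)
    q=np.r_[d/th*np.sin(th),np.cos(th)]; return C[:3,3],C[:3,:3]@q
def wonz(w,u,v,o,z):
    a,d=wray(w,u,v,o); return a+d*(z-a[2])/d[2]
E
python3 - <<'E'
from h import *
o=get_obs(); w=read_camera('wrist')
for k in (0,10,20,30): print(k,wproj(w,o['position']-o['eef_rot'][:,2]*-0+np.array([0,0,k]),o).round(1))
for u,v in [(307,110),(303,220)]: print(wb(wonz(w,u,v,o,94)).round(1))
for u,v in [(534,172),(560,180),(503,295),(528,306)]: print('bat',wb(wonz(w,u,v,o,116)).round(1))
for x,y,z in [(80,0,98),(-80,0,98)]: print(wproj(w,bw(x,y,z),o))
E
```

```text
0 [279.5 243. ]
10 [279.4 249.9]
20 [279.4 257.6]
30 [279.4 266. ]
[79.4  7.7 94. ]
[14.1  8.4 94. ]
bat [  54.1 -140.9  116. ]
bat [  50.4 -170.4  116. ]
bat [ -35.5 -138.6  116. ]
bat [ -49.6 -172.   116. ]
[321.35936572 109.37280172]
[309.73285479 344.67303967]
```

```bash
python3 - <<'E'
from h import *
o=get_obs(); w=read_camera('wrist'); s=read_camera('scene')
a=w['pixels'][:,:,::-1][225:325,230:330]; b2=s['pixels'][:,:,::-1][160:220,270:330]
cv2.imwrite('pics/tip.png',np.hstack([cv2.resize(a,(400,400),interpolation=cv2.INTER_CUBIC),cv2.resize(b2,(400,400),interpolation=cv2.INTER_CUBIC)]))
def tri(wp,sp):
    a,d=wray(w,*wp,o); e,f=ray(s,*sp); d/=np.linalg.norm(d); f/=np.linalg.norm(f)
    A=np.stack([d,-f],1); x=np.linalg.lstsq(A,e-a,rcond=None)[0]; p,q=a+x[0]*d,e+x[1]*f
    m=(p+q)/2; print('tool',(o['eef_rot'].T@(m-o['position'])).round(1),'gap',np.linalg.norm(p-q).round(1))
tri((279.5,255),(305.3,202))
tri((279.5,255),(304.3,203))
tri((279.5,255),(305.3,204))
E
```

```text
tool [  8.6  -0.  -35.5] gap 0.2
tool [  6.7  -0.  -31.5] gap 0.4
tool [  7.6  -0.1 -30.8] gap 1.9
```

View pics/tip.png

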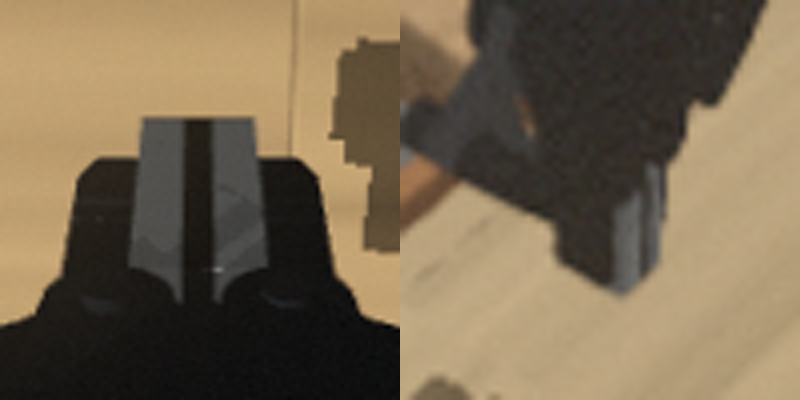

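```bash
python3 - <<'E'
from h import *
o=get_obs(); w=read_camera('wrist'); R=o['eef_rot']
for x in (-11,8,11):
  for k in (10,20,25,30,35): print(x,k,wproj(w,o['position']+R@[x,14,-k],o).round(1),wproj(w,o['position']+R@[x,-14,-k],o).round(1))
E
```

```text
-11 10 [303.7 267.1] [255.3 267.1]
-11 20 [304.9 275.4] [254.1 275.4]
-11 25 [305.6 279.8] [253.5 279.8]
-11 30 [306.3 284.4] [252.8 284.5]
-11 35 [307.1 289.3] [252.1 289.4]
8 10 [304.6 236.8] [254.4 236.8]
8 20 [306.1 243.8] [253.  243.8]
8 25 [306.8 247.6] [252.3 247.6]
8 30 [307.6 251.6] [251.6 251.7]
8 35 [308.4 255.9] [250.8 255.9]
11 10 [304.8 231.7] [254.2 231.8]
11 20 [306.2 238.5] [252.9 238.6]
11 25 [307.  242.2] [252.1 242.3]
11 30 [307.8 246.1] [251.4 246.2]
11 35 [308.7 250.3] [250.6 250.3]
```

Request:
{"fn": "arm_command", "kwargs": {"translation": [[0, 0.02, -0.04], [0, 0.1, -0.06], [0, 0.24, -0.06], [0, 0.4, -0.06], [0, 0.56, -0.06], [0, 0.72, -0.06], [0, 0.84, -0.06], [0, 0.9, -0.06], [0, 0.91, -0.04], [0, 0.91, 0], [0, 0.91, 0.03], [0, 0.91, 0.05], [0, 0.91, 0.05]], "dr": [[0, 0, 0.003], [0, 0, 0.003], [0, 0, 0.003], [0, 0, 0.003], [0, 0, 0.003], [0, 0, 0.003], [0, 0, 0.003], [0, 0, 0.003], [0, 0, 0.003], [0, 0, 0.003], [0, 0, 0.003], [0, 0, 0.003], [0, 0, 0.003]], "jaw": [0, 0, 0, 0, 0, 0, 0, 0, 0, 0, 0, 0, 0]}}

```text
time_s: 7.68
position: [583.6, -188.8, 88.2]
eef_rot: [[0.998, 0.056, -0.001], [0.056, -0.998, 0.004], [-0.001, -0.004, -1.0]]
wrist_force: [1.1, 0.0, 0.3]
gripper_width: 0.4
```

```bash
python3 - <<'E'
from h import *
plan([(0,-198,80)])
o=get_obs(); w=save('wrist','wrist3.png'); s=save('scene','scene3.png')
a=cv2.imread('pics/wrist3.png')[150:350,150:430]; b2=cv2.imread('pics/scene3.png')[220:320,150:270]
cv2.imwrite('pics/tip3.png',np.hstack([cv2.resize(a,(420,300)),cv2.resize(b2,(360,300),interpolation=cv2.INTER_CUBIC)]))
E
```

```text
box now [   4.  -203.8   88.2] dr [-0.0013  0.0003  0.0001] F [1.1 0.  0.3]
(0, -198, 80) -> [-0.016 -0.023  0.033]
```

View pics/tip3.png

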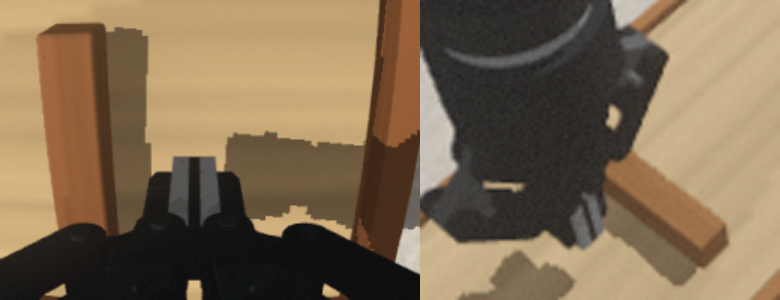

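Request:
{"fn": "arm_command", "kwargs": {"translation": [[-0.01, -0.01, 0.015], [-0.016, -0.015, 0.03], [-0.016, -0.015, 0.03]], "dr": [[0, 0, 0], [0, 0, 0], [0, 0, 0]], "jaw": [0, 0, 0]}}

```text
time_s: 8.15
position: [579.3, -185.8, 80.9]
eef_rot: [[0.998, 0.055, -0.001], [0.055, -0.998, 0.004], [-0.001, -0.004, -1.0]]
wrist_force: [0.3, -0.7, 0.1]
gripper_width: 0.2
```

Request:
{"fn": "arm_command", "kwargs": {"translation": [[0, 0, 0.015], [0, 0, 0.03], [0, 0, 0.03]], "dr": [[0, 0, 0], [0, 0, 0], [0, 0, 0]], "jaw": [0, 0, 0]}}

```text
time_s: 8.52
position: [579.5, -185.9, 73.3]
eef_rot: [[0.998, 0.055, -0.001], [0.055, -0.998, 0.004], [-0.001, -0.004, -1.0]]
wrist_force: [-0.2, -0.1, -0.9]
gripper_width: 0.1
```

```bash
python3 - <<'E'
from h import *
plan([(0,-198,70)])
o=get_obs(); w=save('wrist','wrist4.png'); s=save('scene','scene4.png')
a=cv2.imread('pics/wrist4.png')[150:350,150:430]; b2=cv2.imread('pics/scene4.png')[220:320,150:270]
cv2.imwrite('pics/tip4.png',np.hstack([cv2.resize(a,(420,300)),cv2.resize(b2,(360,300),interpolation=cv2.INTER_CUBIC)]))
E
```

```text
box now [   0.  -200.6   73.3] dr [-0.0012  0.0002 -0.0001] F [-0.2 -0.1 -0.9]
(0, -198, 70) -> [-0.    -0.01   0.013]
```

View pics/tip4.png

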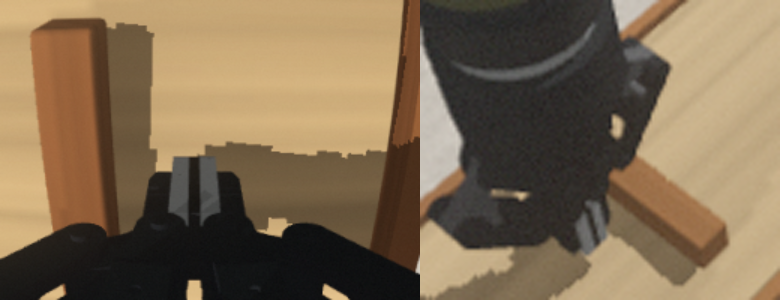

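Request:
{"fn": "arm_command", "kwargs": {"translation": [[0, -0.02, 0], [0, -0.05, 0], [0, -0.1, 0], [0, -0.16, 0], [0, -0.22, 0], [0, -0.28, 0], [0, -0.28, 0]], "dr": [[0, 0, 0], [0, 0, 0], [0, 0, 0], [0, 0, 0], [0, 0, 0], [0, 0, 0], [0, 0, 0]], "jaw": [0, 0, 0, 0, 0, 0, 0]}}

```text
time_s: 9.5
position: [575.8, -114.4, 74.1]
eef_rot: [[0.998, 0.057, -0.0], [0.057, -0.998, 0.004], [-0.0, -0.004, -1.0]]
wrist_force: [0.7, 1.0, 0.8]
gripper_width: -0.1
```

```bash
python3 - <<'E'
from h import *
plan([(0,85,74)])
o=get_obs(); w=save('wrist','wrist5.png'); s=save('scene','scene5.png')
a=cv2.imread('pics/wrist5.png'); b2=cv2.imread('pics/scene5.png')[100:420,100:400]
cv2.imwrite('pics/tip5.png',np.hstack([cv2.resize(a,(420,315)),cv2.resize(b2,(360,315),interpolation=cv2.INTER_CUBIC)]))
E
```

```text
box now [   0.3 -129.    74.1] dr [-0.0014  0.0001  0.0005] F [0.7 1.  0.8]
(0, 85, 74) -> [ 0.    -0.856  0.004]
```

View pics/tip5.png

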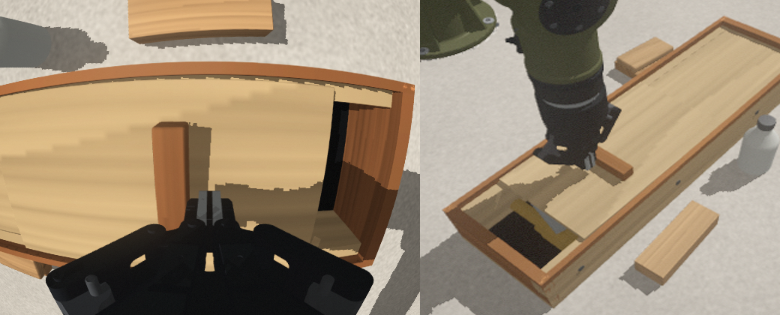

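Request:
{"fn": "arm_command", "kwargs": {"translation": [[0, -0.02, 0], [0, -0.06, 0], [0, -0.12, 0.002], [0, -0.19, 0.002], [0, -0.26, 0.002], [0, -0.33, 0.002], [0, -0.4, 0.002], [0, -0.47, 0.002], [0, -0.54, 0.003], [0, -0.61, 0.003], [0, -0.68, 0.003], [0, -0.75, 0.004], [0, -0.8, 0.004], [0, -0.84, 0.004], [0, -0.86, 0.004], [0, -0.86, 0.004]], "dr": [[0, 0, 0], [0, 0, 0], [0, 0, 0], [0, 0, 0], [0, 0, 0], [0, 0, 0], [0, 0, 0], [0, 0, 0], [0, 0, 0], [0, 0, 0], [0, 0, 0], [0, 0, 0], [0, 0, 0], [0, 0, 0], [0, 0, 0], [0, 0, 0]], "jaw": [0, 0, 0, 0, 0, 0, 0, 0, 0, 0, 0, 0, 0, 0, 0, 0]}}

```text
time_s: 11.6
position: [567.0, 69.8, 73.7]
eef_rot: [[0.995, 0.103, -0.004], [0.104, -0.994, 0.031], [-0.001, -0.031, -1.0]]
wrist_force: [-0.6, -0.7, 0.3]
gripper_width: -0.3
```

```bash
python3 - <<'E'
from h import *
plan([(0,95,74)])
o=get_obs(); w=save('wrist','wrist6.png'); s=save('scene','scene6.png'); save('top','top6.png')
a=cv2.imread('pics/wrist6.png'); b2=cv2.imread('pics/scene6.png')
cv2.imwrite('pics/tip6.png',np.hstack([cv2.resize(a,(400,300)),cv2.resize(b2,(400,300),interpolation=cv2.INTER_CUBIC)]))
E
```

```text
box now [ 1.6 55.4 73.7] dr [-0.0098  0.0006  0.0154] F [-0.6 -0.7  0.3]
(0, 95, 74) -> [ 0.001 -0.158  0.004]
```

View pics/wrist6.png

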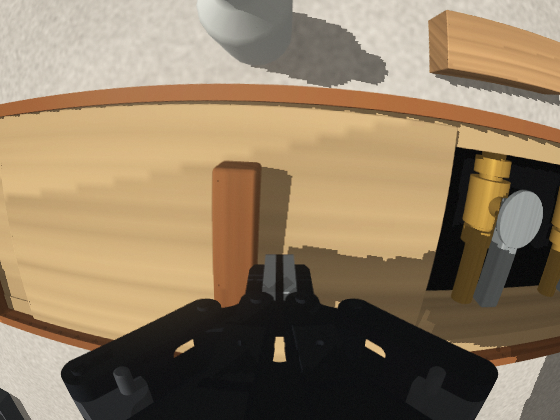

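View pics/scene6.png

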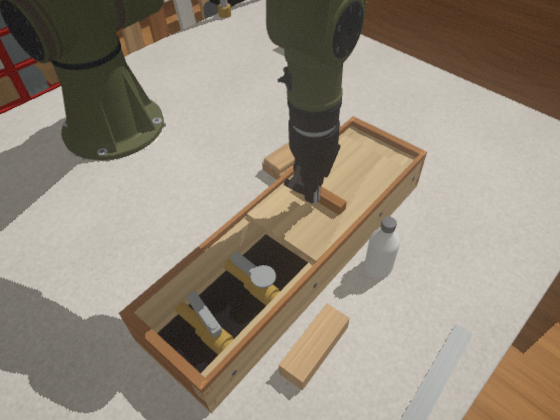

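Request:
{"fn": "arm_command", "kwargs": {"translation": [[0, 0, 0]], "dr": [[0, 0, 0]], "jaw": [0]}}

```text
time_s: 11.88
position: [567.1, 69.6, 73.8]
eef_rot: [[0.995, 0.103, -0.004], [0.103, -0.994, 0.03], [-0.001, -0.031, -1.0]]
wrist_force: [0.0, 1.0, -0.8]
gripper_width: -0.2
```

```bash
python3 - <<'E'
from h import *
o=get_obs(); print(o['joint_pos'].round(1),o['dq'].round(1),o['joint_torque'].round(1),o['gripper_width'])
plan([(0,95,74)])
w=read_camera('wrist'); 
print(cut_out('wrist','cover')[0]['box'])
for u,v in [(213,165),(260,165),(213,290),(258,288)]: print('bat',wb(wonz(w,u,v,o,116)).round(1))
for u,v in [(519,215)]: print('disc',wb(wonz(w,u,v,o,82)).round(1))
E
```

```text
[  5.9  19.4 -17.4  53.2   1.8 179.9] [-0.  -0.  -0.   0.1 -0.1  0.1] [  0.  -52.3  30.8   0.    0.1   0. ] -0.15092606406082437
box now [ 1.7 55.2 73.8] dr [-0.0098  0.0005  0.0153] F [ 0.   1.  -0.8]
(0, 95, 74) -> [ 0.001 -0.159  0.004]
[2.2, 105.2, 454.6, 362.0]
bat [ 53.9  85.1 116. ]
bat [ 54.7  64.8 116. ]
bat [ -7.9  86.5 116. ]
bat [ -4.7  64.1 116. ]
disc [  30.3 -101.5   82. ]
```

Request:
{"fn": "arm_command", "kwargs": {"translation": [[0, 0.06, -0.03], [0, 0.14, -0.06], [0, 0.2, -0.06], [0, 0.24, -0.06], [0, 0.24, -0.06], [0, 0.24, -0.06], [0, 0.24, -0.06]], "dr": [[0, 0, 0], [0, 0, -0.05], [0, 0, -0.1], [0, 0, -0.15], [0, 0, -0.2], [0, 0, -0.24], [0, 0, -0.24]], "jaw": [0, 0, 0, 0, 0, 0, 0]}}

```text
time_s: 12.85
position: [573.7, 8.5, 87.5]
eef_rot: [[0.656, 0.755, -0.003], [0.755, -0.656, 0.03], [0.02, -0.022, -1.0]]
wrist_force: [-1.0, -0.3, -0.1]
gripper_width: 0.0
```

```bash
python3 - <<'E'
from h import *
o=get_obs(); print(o['joint_pos'].round(1),o['position'])
plan([(0,20,73),(0,40,73),(0,80,73),(0,95,73)],yaw=48.17)
E
```

```text
[ -0.2  19.1 -15.9  55.2   1.7 130.7] [573.67213534   8.48500743  87.50865907]
box now [ 4.9 -6.2 87.5] dr [-0.007  -0.0064  0.0047] F [-1.  -0.3 -0.1]
(0, 20, 73) -> [ 0.06  -0.086  0.061]
(0, 40, 73) -> [ 0.118 -0.142  0.064]
(0, 80, 73) -> [ 0.232 -0.253  0.068]
(0, 95, 73) -> [ 0.275 -0.295  0.07 ]
```

Request:
{"fn": "arm_command", "kwargs": {"translation": [[0.03, -0.04, 0.03], [0.06, -0.086, 0.061], [0.06, -0.086, 0.061], [0.09, -0.11, 0.063], [0.118, -0.142, 0.064], [0.15, -0.17, 0.065], [0.18, -0.2, 0.066], [0.21, -0.23, 0.067], [0.235, -0.255, 0.068], [0.243, -0.263, 0.068], [0.243, -0.263, 0.068]], "dr": [[-0.004, -0.003, 0.002], [-0.007, -0.006, 0.005], [-0.007, -0.006, 0.005], [-0.007, -0.006, 0.005], [-0.007, -0.006, 0.005], [-0.007, -0.006, 0.005], [-0.007, -0.006, 0.005], [-0.007, -0.006, 0.005], [-0.007, -0.006, 0.005], [-0.007, -0.006, 0.005], [-0.007, -0.006, 0.005]], "jaw": [0, 0, 0, 0, 0, 0, 0, 0, 0, 0, 0]}}

```text
time_s: 14.22
position: [563.3, 99.2, 72.7]
eef_rot: [[0.666, 0.746, 0.0], [0.746, -0.666, 0.002], [0.001, -0.001, -1.0]]
wrist_force: [0.1, 0.1, 0.4]
gripper_width: 0.0
```

```bash
python3 - <<'E'
from h import *
o=get_obs(); print(o['joint_pos'].round(1))
plan([(0,75,73)],yaw=48.17)
o=get_obs(); w=save('wrist','wrist7.png'); s=save('scene','scene7.png')
E
```

```text
[ 9.900e+00  1.950e+01 -1.750e+01  5.300e+01  1.000e-01  1.417e+02]
box now [-0.4 85.  72.7] dr [-0.0003 -0.0005  0.0005] F [0.1 0.1 0.4]
(0, 75, 73) -> [-0.027  0.029 -0.001]
```

View pics/wrist7.png

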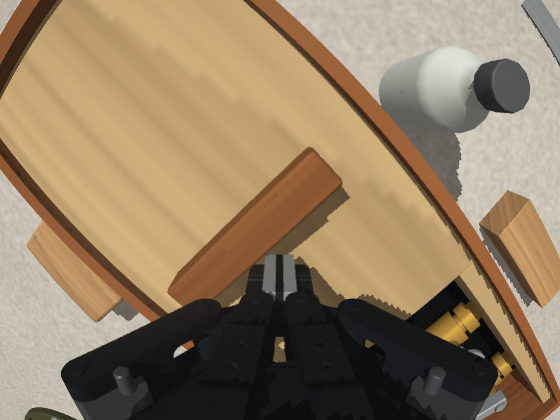

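View pics/scene7.png

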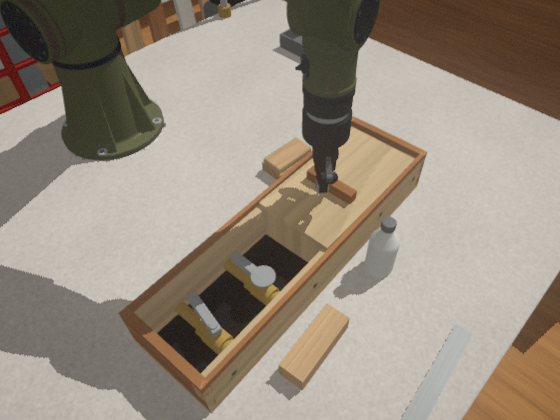

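```bash
python3 - <<'E'
from h import *
o=get_obs(); w=read_camera('wrist')
for u,v in [(311,150),(341,183),(170,291),(200,302)]: print('bat',wb(wonz(w,u,v,o,116)).round(1))
print('edge',wb(wonz(w,463,277,o,94)).round(1))
# disc / handles in scene, top
s=read_camera('scene')
for th in ['marked','marked_tip','marked_pivot','plain','plain_tip']:
    for r in cut_out('scene',th)[:2]: print(th,round(r['score'],2),r['box'])
im=s['pixels'][230:370,150:320,::-1]; cv2.imwrite('pics/well7.png',cv2.resize(im,None,fx=4,fy=4,interpolation=cv2.INTER_CUBIC))
E
```

```text
bat [ 51.4 117.9 116. ]
bat [ 50.9  98.7 116. ]
bat [-45.2 117.4 116. ]
bat [-38.5 102.7 116. ]
edge [68.8 -7.2 94. ]
marked 0.62 [230.5, 251.6, 276.5, 285.1]
marked_tip 0.97 [229.1, 250.0, 276.3, 288.0]
marked_pivot 0.85 [224.1, 252.7, 277.1, 305.6]
marked_pivot 0.53 [114.5, 119.6, 428.1, 410.2]
plain 0.66 [186.8, 290.4, 225.9, 337.5]
plain_tip 0.76 [189.3, 289.7, 221.6, 334.5]
```

View pics/well7.png

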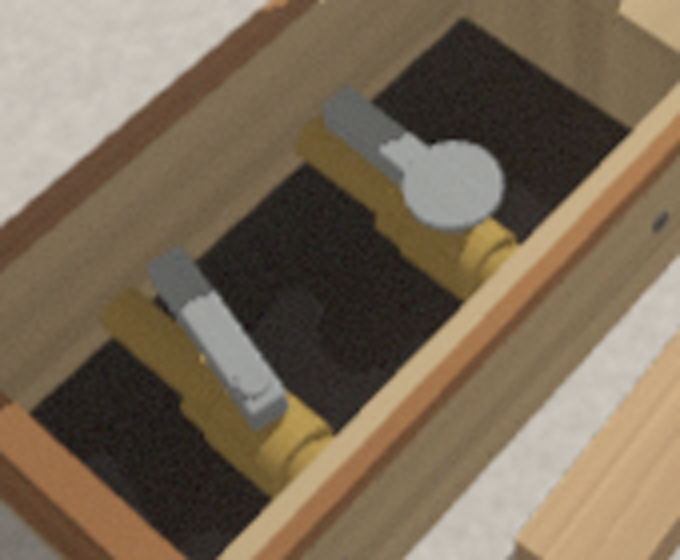

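Request:
{"fn": "arm_command", "kwargs": {"translation": [[0.009, -0.009, 0], [0.02, -0.021, 0], [0.02, -0.021, 0]], "dr": [[0, 0, 0], [0, 0, 0], [0, 0, 0]], "jaw": [0, 0, 0]}}

```text
time_s: 15.05
position: [562.7, 106.4, 72.7]
eef_rot: [[0.666, 0.746, 0.0], [0.746, -0.666, 0.001], [0.001, -0.001, -1.0]]
wrist_force: [0.1, -1.2, 0.2]
gripper_width: -0.1
```

```bash
python3 - <<'E'
from h import *
s=read_camera('scene')
f=lambda x,y,z:wb(onz(s,150+x/4,230+y/4,z)).round(1)
print('disc',f(453,183,82)); print('tip corners',f(352,87,78),f(323,108,78)); print('plain tip',f(180,248,78),f(150,262,78),'screw',f(250,385,80))
plan([(0,70,80),(-5,60,130)],yaw=48.17)
E
```

```text
disc [  27.6 -104.    82. ]
tip corners [-38.5 -94.1  78. ] [ -40.3 -109.4   78. ]
plain tip [ -36.4 -192.6   78. ] [ -40.7 -204.3   78. ] screw [  27.9 -216.2   80. ]
box now [-0.6 92.2 72.7] dr [-0.0003 -0.0004  0.0005] F [ 0.1 -0.4  0.4]
(0, 70, 80) -> [-0.061  0.064 -0.029]
(-5, 60, 130) -> [-0.103  0.078 -0.229]
```

Request:
{"fn": "arm_command", "kwargs": {"translation": [[-0.03, 0.032, -0.01], [-0.061, 0.064, -0.03], [-0.08, 0.085, -0.08], [-0.103, 0.11, -0.14], [-0.14, 0.15, -0.16], [-0.19, 0.2, -0.16], [-0.2, 0.21, -0.16]], "dr": [[0, 0, 0], [0, 0, 0], [0, 0, 0], [0, 0, 0], [0, 0, 0], [0, 0, 0], [0, 0, 0]], "jaw": [0, 0, 0, 0, 0, 0, 0]}}

```text
time_s: 15.98
position: [568.3, 32.2, 112.3]
eef_rot: [[0.667, 0.745, -0.0], [0.745, -0.667, 0.001], [0.001, -0.001, -1.0]]
wrist_force: [-0.4, -0.1, -0.7]
gripper_width: -0.4
```

```bash
python3 - <<'E'
from h import *
plan([(-28,-140,112),(-28,-140,70)],yaw=48.17)
save('wrist','wrist8.png')
E
```

```text
box now [  0.9  17.8 112.3] dr [-0.0003 -0.0002 -0.0002] F [-0.4 -0.1 -0.7]
(-28, -140, 112) -> [-0.528  0.365  0.001]
(-28, -140, 70) -> [-0.528  0.365  0.169]
```

View pics/wrist8.png

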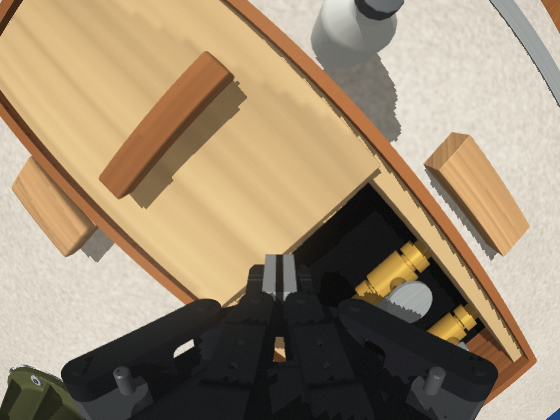

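Cover edge is now near y≈0 with the well clear. Next I go over the gap between the handles and descend partway.

Request:
{"fn": "arm_command", "kwargs": {"translation": [[-0.06, 0.04, 0], [-0.18, 0.12, 0], [-0.3, 0.21, 0], [-0.42, 0.29, 0], [-0.5, 0.345, 0], [-0.528, 0.365, 0], [-0.528, 0.365, 0.05], [-0.528, 0.365, 0.11], [-0.528, 0.365, 0.16], [-0.528, 0.365, 0.169], [-0.528, 0.365, 0.169]], "dr": [[0, 0, 0], [0, 0, 0], [0, 0, 0], [0, 0, 0], [0, 0, 0], [0, 0, 0], [0, 0, 0], [0, 0, 0], [0, 0, 0], [0, 0, 0], [0, 0, 0]], "jaw": [0, 0, 0, 0, 0, 0, 0, 0, 0, 0, 0]}}

```text
time_s: 17.4
position: [548.7, -125.1, 69.9]
eef_rot: [[0.666, 0.746, -0.0], [0.746, -0.666, 0.001], [0.001, -0.001, -1.0]]
wrist_force: [-0.3, 0.1, 0.2]
gripper_width: -0.1
```

```bash
python3 - <<'E'
from h import *
plan([(-28,-140,40)],yaw=48.17)
w=save('wrist','wrist9.png'); s=save('scene','scene9.png')
im=s['pixels'][180:370,130:330,::-1]; cv2.imwrite('pics/well9.png',cv2.resize(im,None,fx=3,fy=3,interpolation=cv2.INTER_CUBIC))
E
```

```text
box now [ -27.4 -138.1   69.9] dr [-0.0004 -0.0003  0.0005] F [-0.3  0.1  0.2]
(-28, -140, 40) -> [-0.007  0.004  0.12 ]
```

View pics/wrist9.png

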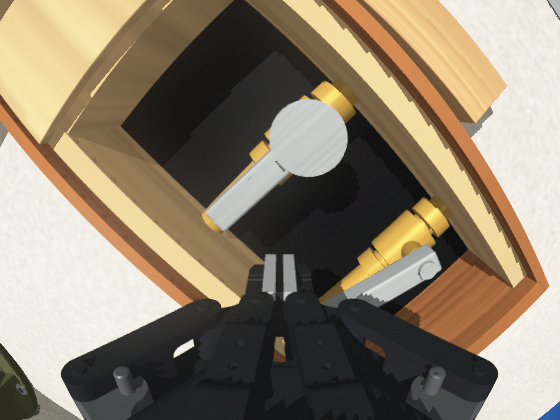

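View pics/well9.png

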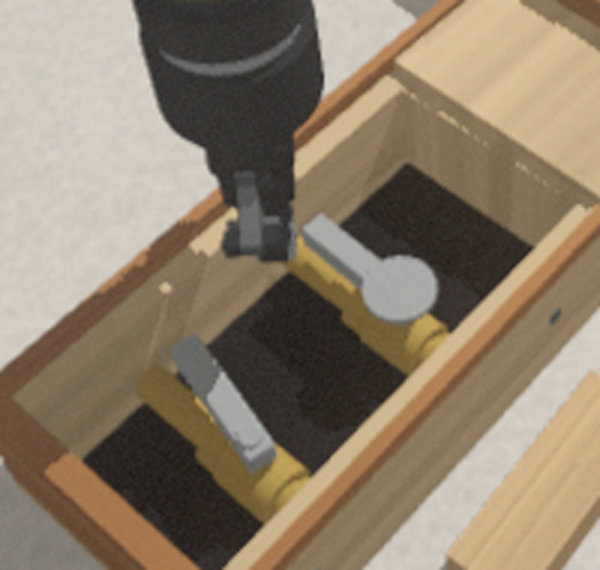

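```bash
python3 - <<'E'
from h import *
o=get_obs(); w=read_camera('wrist'); s=read_camera('scene'); R=o['eef_rot']
g=lambda u,v,z: wb(wonz(w,u,v,o,z)).round(1)
print('disc',g(309,138,82),'tip',g(205,213,78),g(222,232,78)); print('plain screw',g(428,271,82))
for k in (20,25,30,35):
  print(k,[((proj(s,o['position']+R@[x,y,-k])-[130,180])*3).round().tolist() for x,y in [(11,-7),(11,7),(-11,-7),(-11,7)]])
E
```

```text
disc [  28.  -104.8   82. ] tip [-41.4 -94.1  78. ] [ -43.  -108.5   78. ]
plain screw [  27.7 -215.    82. ]
20 [[300.0, 253.0], [300.0, 275.0], [258.0, 256.0], [258.0, 278.0]]
25 [[299.0, 247.0], [299.0, 269.0], [257.0, 251.0], [257.0, 273.0]]
30 [[298.0, 242.0], [298.0, 264.0], [256.0, 245.0], [256.0, 268.0]]
35 [[297.0, 237.0], [297.0, 259.0], [255.0, 240.0], [254.0, 262.0]]
```

```bash
python3 - <<'E'
from h import *
plan([(-20,-142,60),(-20,-142,50),(-20,-142,34)],yaw=48.17)
E
```

```text
box now [ -26.8 -138.6   70.7] dr [ 0.0001 -0.0005  0.0004] F [-0.   0.6  0. ]
(-20, -142, 60) -> [0.01  0.029 0.043]
(-20, -142, 50) -> [0.01  0.029 0.083]
(-20, -142, 34) -> [0.009 0.029 0.147]
```

Request:
{"fn": "arm_command", "kwargs": {"translation": [[0.005, 0.015, 0.01], [0.01, 0.029, 0.04], [0.01, 0.029, 0.07], [0.01, 0.029, 0.09], [0.01, 0.029, 0.1], [0.01, 0.029, 0.1]], "dr": [[0, 0, 0], [0, 0, 0], [0, 0, 0], [0, 0, 0], [0, 0, 0], [0, 0, 0]], "jaw": [0, 0, 0, 0, 0, 0]}}

```text
time_s: 18.35
position: [555.6, -128.3, 44.9]
eef_rot: [[0.666, 0.746, -0.0], [0.746, -0.666, 0.001], [0.001, -0.001, -1.0]]
wrist_force: [-0.0, -0.4, -0.1]
gripper_width: 0.0
```

```bash
python3 - <<'E'
from h import *
plan([(-20,-142,34)],yaw=48.17)
w=save('wrist','wrist10.png'); s=save('scene','scene10.png')
im=s['pixels'][180:370,130:330,::-1]; cv2.imwrite('pics/well10.png',cv2.resize(im,None,fx=3,fy=3,interpolation=cv2.INTER_CUBIC))
E
```

```text
box now [ -20.7 -141.8   44.9] dr [-0.0004 -0.0003  0.0004] F [-0.  -0.4 -0.1]
(-20, -142, 34) -> [0.001 0.003 0.044]
```

View pics/wrist10.png

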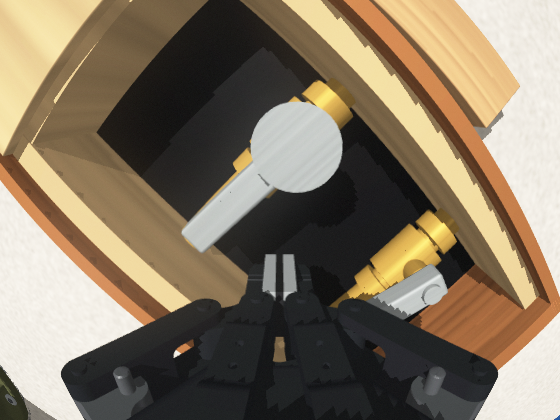

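View pics/well10.png

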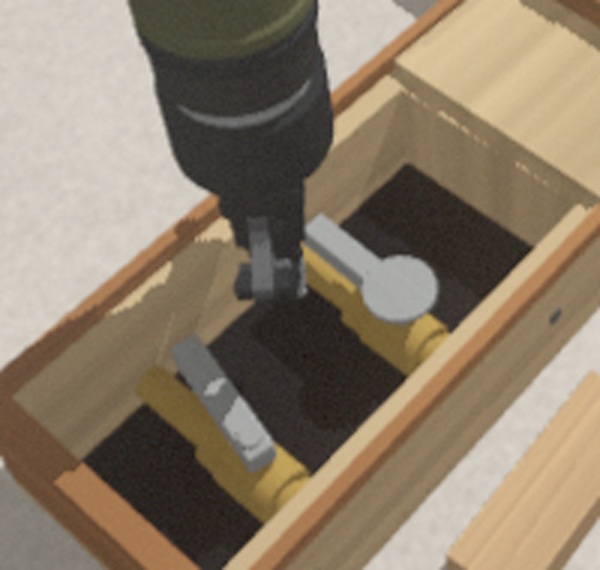

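Request:
{"fn": "arm_command", "kwargs": {"translation": [[0, 0, 0.02], [0, 0, 0.04], [0, 0, 0.044], [0, 0, 0.044]], "dr": [[0, 0, 0], [0, 0, 0], [0, 0, 0], [0, 0, 0]], "jaw": [0, 0, 0, 0]}}

```text
time_s: 18.95
position: [555.7, -128.3, 34.0]
eef_rot: [[0.666, 0.746, -0.0], [0.746, -0.666, 0.001], [0.001, -0.001, -1.0]]
wrist_force: [-0.3, -0.5, -0.6]
gripper_width: -0.2
```

```bash
python3 - <<'E'
from h import *
P=[]
for th in np.radians([0,10,20,30,40,50,60,70,80,90]):
    P.append((round(25-46*np.cos(th)-20*np.sin(th),1),round(-105+46*np.sin(th)-20*np.cos(th),1),34))
plan(P,yaw=48.17)
w=save('wrist','wrist11.png'); s=save('scene','scene11.png')
im=s['pixels'][180:370,130:330,::-1]; cv2.imwrite('pics/well11.png',cv2.resize(im,None,fx=3,fy=3,interpolation=cv2.INTER_CUBIC))
E
```

```text
box now [ -20.6 -141.8   34. ] dr [-0.0003 -0.0003  0.0004] F [-0.3 -0.5 -0.6]
(np.float64(-21.0), np.float64(-125.0), 34) -> [ 0.046 -0.049  0.   ]
(np.float64(-23.8), np.float64(-116.7), 34) -> [ 0.062 -0.08   0.   ]
(np.float64(-25.1), np.float64(-108.1), 34) -> [ 0.083 -0.108  0.   ]
(np.float64(-24.8), np.float64(-99.3), 34) -> [ 0.108 -0.132  0.   ]
(np.float64(-23.1), np.float64(-90.8), 34) -> [ 0.137 -0.151  0.   ]
(np.float64(-19.9), np.float64(-82.6), 34) -> [ 0.17  -0.165  0.   ]
(np.float64(-15.3), np.float64(-75.2), 34) -> [ 0.203 -0.173  0.   ]
(np.float64(-9.5), np.float64(-68.6), 34) -> [ 0.239 -0.175  0.   ]
(np.float64(-2.7), np.float64(-63.2), 34) -> [ 0.273 -0.171  0.   ]
(np.float64(5.0), np.float64(-59.0), 34) -> [ 0.307 -0.161  0.   ]
```

View pics/well11.png

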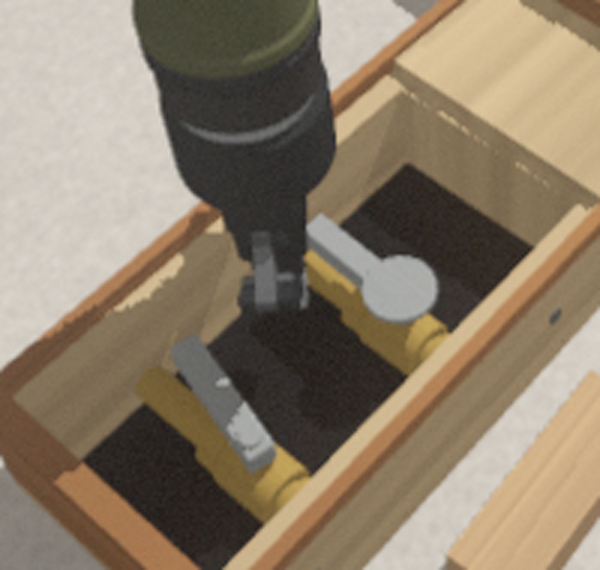

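Request:
{"fn": "arm_command", "kwargs": {"translation": [[0.025, -0.025, 0], [0.046, -0.049, 0], [0.062, -0.08, 0], [0.083, -0.108, 0], [0.108, -0.132, 0], [0.137, -0.151, 0], [0.137, -0.151, 0]], "dr": [[0, 0, 0], [0, 0, 0], [0, 0, 0], [0, 0, 0], [0, 0, 0], [0, 0, 0], [0, 0, 0]], "jaw": [0, 0, 0, 0, 0, 0, 0]}}

```text
time_s: 19.92
position: [550.4, -77.8, 34.4]
eef_rot: [[0.666, 0.746, 0.0], [0.746, -0.666, -0.0], [0.0, 0.0, -1.0]]
wrist_force: [0.6, -3.1, 0.9]
gripper_width: 0.1
```

```bash
python3 - <<'E'
from h import *
P=[]
for th in np.radians([40,50,60,70,80,85,90,95]):
    P.append((round(25-46*np.cos(th)-20*np.sin(th),1),round(-105+46*np.sin(th)-20*np.cos(th),1),34))
plan(P,yaw=48.17)
w=save('wrist','wrist12.png'); s=save('scene','scene12.png')
im=s['pixels'][180:370,130:330,::-1]; cv2.imwrite('pics/well12.png',cv2.resize(im,None,fx=3,fy=3,interpolation=cv2.INTER_CUBIC))
E
```

```text
box now [-23.1 -91.   34.4] dr [ 0.0001 -0.      0.0006] F [ 0.6 -3.1  0.9]
(np.float64(-23.1), np.float64(-90.8), 34) -> [ 0.001 -0.001  0.001]
(np.float64(-19.9), np.float64(-82.6), 34) -> [ 0.033 -0.015  0.001]
(np.float64(-15.3), np.float64(-75.2), 34) -> [ 0.067 -0.023  0.001]
(np.float64(-9.5), np.float64(-68.6), 34) -> [ 0.102 -0.025  0.001]
(np.float64(-2.7), np.float64(-63.2), 34) -> [ 0.136 -0.021  0.001]
(np.float64(1.1), np.float64(-60.9), 34) -> [ 0.154 -0.017  0.001]
(np.float64(5.0), np.float64(-59.0), 34) -> [ 0.17  -0.011  0.001]
(np.float64(9.1), np.float64(-57.4), 34) -> [ 0.186 -0.004  0.001]
```

View pics/well12.png

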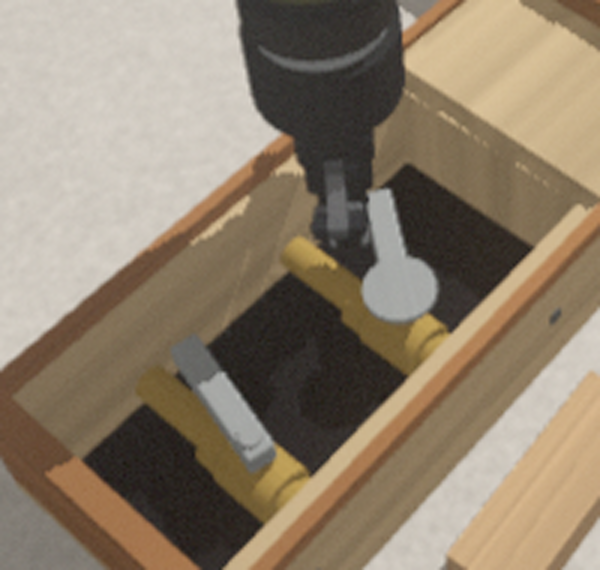

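View pics/wrist12.png

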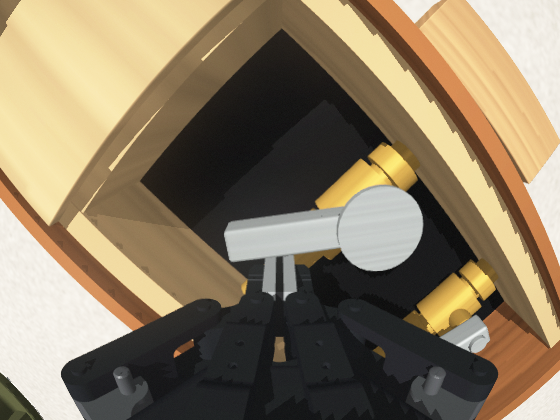

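Request:
{"fn": "arm_command", "kwargs": {"translation": [[0.015, -0.008, 0], [0.033, -0.015, 0], [0.05, -0.02, 0], [0.067, -0.023, 0], [0.085, -0.025, 0], [0.102, -0.025, 0], [0.12, -0.024, 0], [0.136, -0.021, 0], [0.145, -0.019, 0], [0.145, -0.019, 0]], "dr": [[0, 0, 0], [0, 0, 0], [0, 0, 0], [0, 0, 0], [0, 0, 0], [0, 0, 0], [0, 0, 0], [0, 0, 0], [0, 0, 0], [0, 0, 0]], "jaw": [0, 0, 0, 0, 0, 0, 0, 0, 0, 0]}}

```text
time_s: 21.28
position: [569.3, -47.8, 33.8]
eef_rot: [[0.666, 0.746, -0.003], [0.746, -0.666, 0.001], [-0.001, -0.003, -1.0]]
wrist_force: [-3.3, -3.5, 1.6]
gripper_width: 0.1
```

```bash
python3 - <<'E'
from h import *
P=[(1,-61,34),(5,-59,34),(9,-59,34)]
plan(P,yaw=48.17)
w=save('wrist','wrist13.png'); s=save('scene','scene13.png')
im=s['pixels'][180:370,130:330,::-1]; cv2.imwrite('pics/well13.png',cv2.resize(im,None,fx=3,fy=3,interpolation=cv2.INTER_CUBIC))
E
```

```text
box now [ -2.5 -62.1  33.8] dr [-0.0008  0.0004  0.0002] F [-3.3 -3.5  1.6]
(1, -61, 34) -> [ 0.013  0.007 -0.001]
(5, -59, 34) -> [ 0.03   0.012 -0.001]
(9, -59, 34) -> [ 0.041  0.024 -0.001]
```

View pics/well13.png

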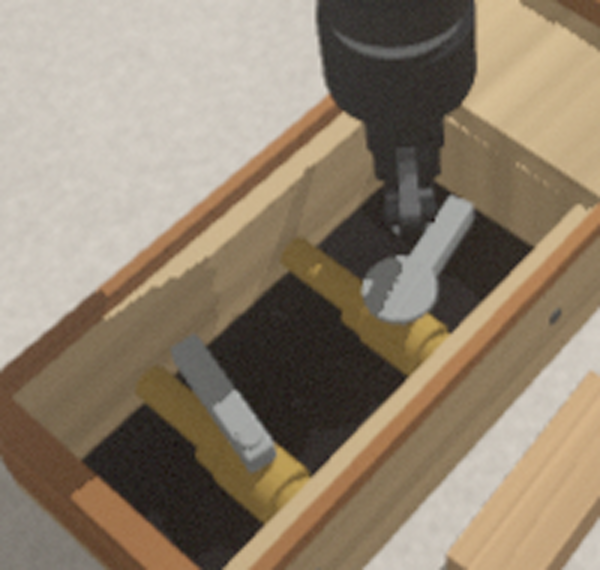

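View pics/wrist13.png

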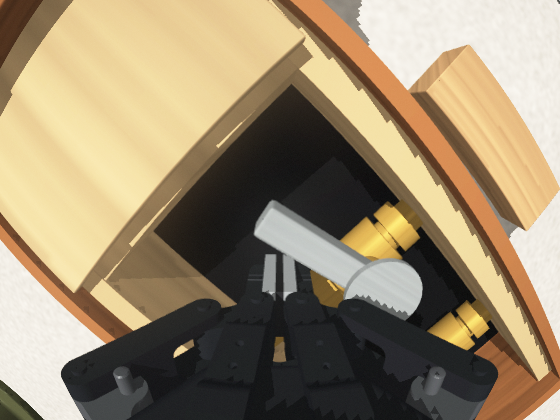

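```bash
cat > ang.py <<'E'
from h import *
import sys
def ang(t1,t2,dc):
    o=get_obs(); w=read_camera('wrist')
    g=lambda u,v,z: wb(wonz(w,u,v,o,z))
    m=(g(*t1,78)+g(*t2,78))/2; d=g(*dc,82); v=m-d; print('tip',m.round(1),'disc',d.round(1),'theta',np.arctan2(v[1],-v[0]).round(3), 'w/pivot', np.arctan2(m[1]+105,25-m[0]).round(3))
E
python3 - <<'E'
from ang import *
ang((272,200),(254,229),(382,288))
E
```

```text
tip [ 15.3 -34.4  78. ] disc [ 29.9 -99.3  82. ] theta 1.35 w/pivot 1.434
```

Request:
{"fn": "arm_command", "kwargs": {"translation": [[0.008, 0.004, 0], [0.016, 0.008, 0], [0.024, 0.011, 0], [0.03, 0.014, 0], [0.03, 0.014, 0]], "dr": [[0, 0, 0], [0, 0, 0], [0, 0, 0], [0, 0, 0], [0, 0, 0]], "jaw": [0, 0, 0, 0, 0]}}

```text
time_s: 22.05
position: [576.4, -44.7, 33.6]
eef_rot: [[0.667, 0.745, -0.004], [0.745, -0.667, 0.001], [-0.002, -0.003, -1.0]]
wrist_force: [-4.7, -4.0, 1.6]
gripper_width: -0.1
```

```bash
python3 - <<'E'
from h import *
plan([(7,-60,34),(9,-60,34)],yaw=48.17)
w=save('wrist','wrist14.png')
E
```

```text
box now [  4.7 -59.4  33.6] dr [-0.001   0.0007  0.0001] F [-4.7 -4.   1.6]
(7, -60, 34) -> [ 0.005  0.008 -0.002]
(9, -60, 34) -> [ 0.01   0.014 -0.002]
```

View pics/wrist14.png

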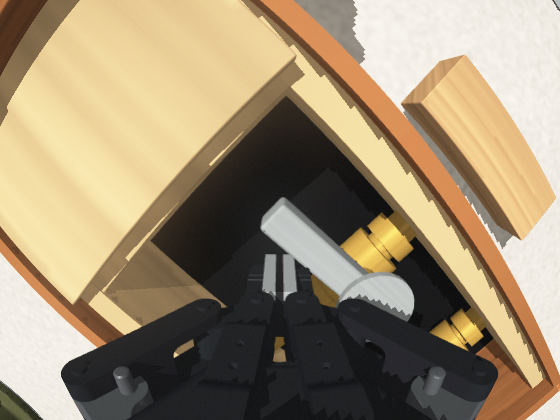

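Request:
{"fn": "arm_command", "kwargs": {"translation": [[0.006, 0.006, 0], [0.01, 0.01, 0], [0.01, 0.01, 0]], "dr": [[0, 0, 0], [0, 0, 0], [0, 0, 0]], "jaw": [0, 0, 0]}}

```text
time_s: 22.48
position: [578.3, -44.2, 33.3]
eef_rot: [[0.667, 0.745, -0.006], [0.745, -0.667, 0.001], [-0.003, -0.005, -1.0]]
wrist_force: [-8.5, -3.8, 3.6]
gripper_width: 0.1
```

```bash
python3 - <<'E'
from ang import *
plan([(9,-60,34),(11,-60,34)],yaw=48.17)
w=save('wrist','wrist15.png')
E
```

```text
box now [  6.6 -59.1  33.3] dr [-0.0017  0.0011  0.0002] F [-8.5 -3.8  3.6]
(9, -60, 34) -> [ 0.004  0.009 -0.003]
(11, -60, 34) -> [ 0.01   0.015 -0.003]
```

View pics/wrist15.png

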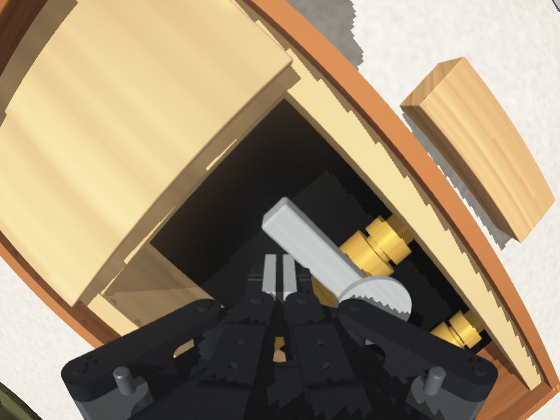

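Request:
{"fn": "arm_command", "kwargs": {"translation": [[0.004, 0.006, 0], [0.008, 0.01, 0], [0.008, 0.01, 0], [0.008, 0.01, 0]], "dr": [[0, 0, 0], [0, 0, 0], [0, 0, 0], [0, 0, 0]], "jaw": [0, 0, 0, 0]}}

```text
time_s: 23.02
position: [578.7, -44.4, 33.1]
eef_rot: [[0.667, 0.745, -0.011], [0.745, -0.667, 0.001], [-0.006, -0.009, -1.0]]
wrist_force: [-15.4, -3.5, 9.7]
gripper_width: -0.1
```

```bash
python3 - <<'E'
from ang import *
plan([(9,-60,34),(11,-60,34)],yaw=48.17)
w=save('wrist','wrist16.png')
ang((284,199),(263,224),(374,308))
E
```

```text
box now [  7.  -59.2  33.1] dr [-0.0028  0.002   0.0001] F [-15.4  -3.5   9.7]
(9, -60, 34) -> [ 0.003  0.008 -0.004]
(11, -60, 34) -> [ 0.009  0.013 -0.004]
tip [ 29.6 -33.5  78. ] disc [  30.2 -102.    82. ] theta 1.563 w/pivot 1.635
```

View pics/wrist16.png

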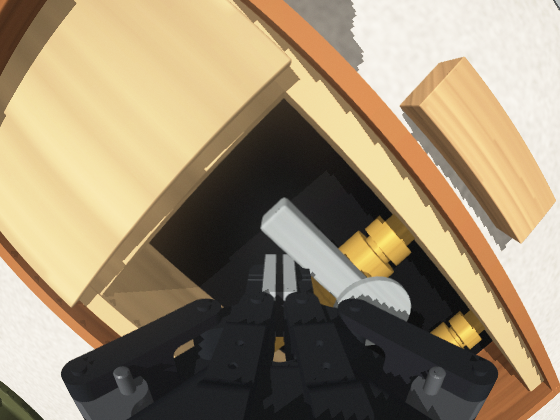

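Request:
{"fn": "arm_command", "kwargs": {"translation": [[-0.015, -0.015, 0], [-0.035, -0.035, 0], [-0.045, -0.045, 0], [-0.045, -0.045, -0.05], [-0.045, -0.045, -0.15], [-0.045, -0.045, -0.28], [-0.045, -0.045, -0.42], [-0.045, -0.045, -0.55], [-0.045, -0.045, -0.6], [-0.045, -0.045, -0.6]], "dr": [[0, 0, 0], [0, 0, 0], [0, 0, 0], [0, 0, 0], [0, 0, 0], [0, 0, 0], [0, 0, 0], [0, 0, 0], [0, 0, 0], [0, 0, 0]], "jaw": [0, 0, 0, 0, 0, 0, 0, 0, 0, 0]}}

```text
time_s: 24.38
position: [570.3, -45.2, 185.1]
eef_rot: [[0.666, 0.746, 0.002], [0.746, -0.666, 0.001], [0.002, 0.001, -1.0]]
wrist_force: [0.6, 0.2, -1.1]
gripper_width: 0.5
```

```bash
python3 - <<'E'
from ang import *
plan([(-60,-300,200)],yaw=48.17)
w=save('wrist','wrist17.png'); save('scene','scene17.png')
E
```

```text
box now [ -1.4 -59.6 185.1] dr [ 0.0002 -0.0008  0.0004] F [ 0.6  0.2 -1.1]
(-60, -300, 200) -> [-0.846  0.513 -0.061]
```

View pics/wrist17.png

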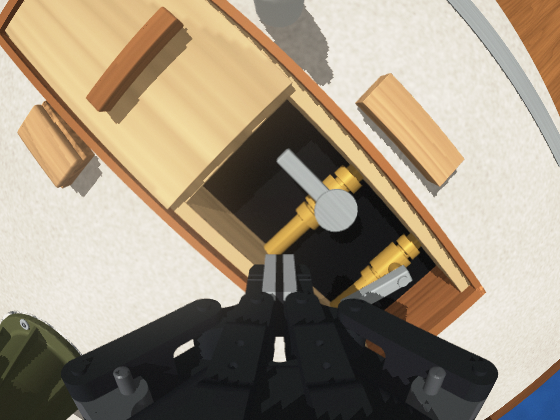

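View pics/scene17.png

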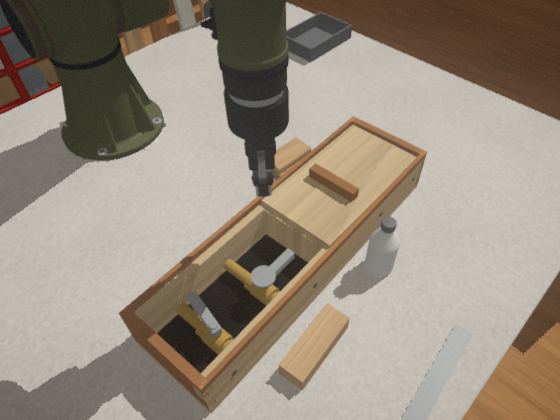

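Request:
{"fn": "arm_command", "kwargs": {"translation": [[-0.08, 0.05, 0], [-0.25, 0.15, -0.02], [-0.45, 0.27, -0.04], [-0.65, 0.39, -0.06], [-0.8, 0.48, -0.06], [-0.85, 0.51, -0.06], [-0.85, 0.51, -0.06]], "dr": [[0, 0, 0], [0, 0, 0], [0, 0, 0], [0, 0, 0], [0, 0, 0], [0, 0, 0], [0, 0, 0]], "jaw": [0, 0, 0, 0, 0, 0, 0]}}

```text
time_s: 25.35
position: [522.3, -288.7, 197.6]
eef_rot: [[0.667, 0.745, -0.002], [0.745, -0.667, 0.003], [0.001, -0.003, -1.0]]
wrist_force: [1.0, 0.2, -0.6]
gripper_width: -0.2
```

```bash
python3 - <<'E'
from h import *
c=save('top','top18.png')
print(get_obs()['time_s'],get_obs()['wrist_force'].round(1))
for th in ['cover','sanding_block','glue_bottle','offcut']:
    for r in cut_out('top',th)[:1]: print(th,r['box'])
im=c['pixels'][150:290,120:460,::-1]; cv2.imwrite('pics/top18z.png',cv2.resize(im,(790,325),interpolation=cv2.INTER_CUBIC))
E
```

```text
25.4 [ 0.1 -0.2 -0.1]
cover [144.3, 178.5, 289.3, 264.4]
sanding_block [178.8, 288.7, 230.6, 325.2]
glue_bottle [238.5, 140.0, 263.5, 174.5]
offcut [305.3, 138.6, 373.7, 170.8]
```

View pics/top18z.png

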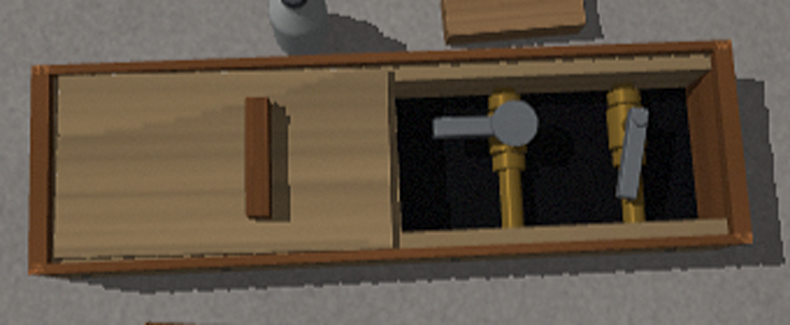

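```bash
python3 - <<'E'
from h import *
c=read_camera('top'); k=340/790
f=lambda u,v,z: wb(onz(c,120+u*k,150+v*k,z)).round(1)
print('batten',f(246,98,116),f(268,97,116),f(246,217,116),f(268,217,116),'edge',f(393,100,94),f(395,247,94))
m=(f(433,119,78)+f(433,138,78))/2; d=f(515,122,82); v=m-d; print('tip',m,'disc',d,np.arctan2(v[1],-v[0]))
print('plain tip',f(628,197,78))
print(sign_off())
E
```

```text
batten [ 49.  122.6 116. ] [ 49.1 104.5 116. ] [-49.7 124.8 116. ] [-50.4 107.  116. ] edge [47.3  0.2 94. ] [-77.6   4.3  94. ]
tip [ 24.25 -34.05  78.  ] disc [  26.4 -104.9   82. ] 1.540459835485668
plain tip [ -42.3 -198.6   78. ]
the job is handed in; nothing more can be done
None
```

The cover is pushed aside onto the closed half and the marked handle is shut. I handed the job in at about 25 s; sign-off gave no verdict.

**Last checks**
- **Cover:** the last overhead picture puts it at box y ≈ 142–145 mm, where 125 mm was needed. It looks flat in its guides, but I did not measure its height or tilt.
- **Marked handle:** I pushed until it met its stop, where the wrist force rose to about 18 N without further movement. Afterwards it measured 1.54 rad overhead, and 1.56 rad in the wrist view while still pressed.
- **Other handle:** its tip measures (-42, -199) mm in the box frame, against about (-41, -199) mm before I went near the handles.
- **Loose things:** the network's boxes for the sanding block, glue bottle and offcut match those from the start to within a few pixels.
- **Arm:** it stood clear of everything at hand-in, with no force on the wrist.

**What went wrong or disagreed**
- **Finger length:** the shut fingers end about 25–35 mm short of the stated tool point. My first pass went over the batten without touching it, so I worked at lower heights after that.
- **Joint limit:** the last joint reached its 180° limit during the cover push. I turned the tool by 45° and pushed the rest of the way.
- **Scene camera:** it sat 2–3 mm off from the overhead camera.

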